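Dock a culture dish in the edge scanner and start the scan

ROBOT

A 7-joint arm with a two-finger parallel gripper is mounted at the origin on a cart in front of the work surface, level with it; the furniture and walls round the work are solid. World frame = base frame: x ahead of the robot, y to its left, z up, the work surface at z = 0. Lengths are in m, angles in degrees, forces in N, time in s.
With the tool pointing down it reaches from about 0.425 to 0.95 m from the base axis. Payload 16.7 kg.
Tool frame: the origin (TCP) lies at the very end of the fingers, on their centre line; the grasp point (between the pads) lies 19 mm behind it; y points along the fingers, x is the direction in which the jaws open and shut, and the axes are right-handed (so a half turn about y gives the same grasp; the last joint's range is limited). The gripper opens to 94 mm and grips with 3 to 60 N. Pads are 16 mm wide; open, the fingers measure 119 mm over their backs; the gripper's body (75 mm by 177 mm) begins 78 mm behind the grasp point.
Start: joints at [62.08, 24.414, 4.234, 92.017, -1.954, 63.644, -3.845], TCP at [0.224, -0.637, 0.205] pointing down, gripper open.
Joint ranges: [-163.25, 163.25], [-28.42, 122.38], [-70.27, 78.77], [12.13, 141.07], [-58.53, 238.53], [9.26, 117.41], [-156.51, 156.51]. Speed limits (degrees/s): [108.29, 108.29, 136.94, 136.94, 172.46, 172.46, 172.46].

INTERFACE

Orientations are given as a 3x3 rotation matrix whose columns are the frame's x, y, z axes.
In Python, from plant import robot, cams, ticket gives the robot as it stands. The module is installed in compiled form; this text tells all that it offers.
- The arm moves only by the tool play_rows, never from a script. Its argument "commands" is a list that holds one entry, the list of rows, each a list of 5 numbers: the opening in per cent of the stroke, from 0 (shut) to 100 (fully open), then the shift along the tool's x, y, z in mm, then the turn about the tool's y in rad. In form: [[[gripper, x, y, z, twist], ...]]. A call has 1 to 20 rows; each row shifts and turns the pose as measured when the row begins, along the tool's axes as they then stand; what a row does not reach is not made up. A row lasts 1/10 s, in which the tool goes at most 50 mm and 8.59 degrees, less where a joint would pass 70% of its speed; a pose out of reach is approached as far as the arm can. A call is refused whole if a number of a shift passes 50 or a number of a turn 0.15, either way. A call with a gripper value outside its range is refused whole. The fingers move at their own pace and stop on an object; "newtons" is the grip in N (left out, the last holds). Time passes only in rows, so rows that do not move let the fingers close. It gives the time, the measured TCP pose, the force and the opening at its end, in the units of the state.
- robot.observe(): the state, without advancing time (a new reading comes with each control period).
- cams.get_image(name): name is "scene" or "side" or "wrist"; returns a dict with "img" (480x640x3 uint8, blue, green, red), "z_map" (480x640 float32, m along the optical axis (not along the pixel's ray), 0 where there is no reading), "fov_y" (degrees; the focal length in pixels is half the picture's height over the tangent of half this angle, whatever the lens; pixels are square), "cx", "cy" (the principal point, pixels), "D" ([k1, k2, p1, p2, k3] as OpenCV has them; the pictures are not rectified), "extrinsics" (4x4, takes a point from camera to world coordinates). Camera axes: x right, y down, z forward; pixel columns grow to the right and rows downward; lengths in m; the calibration is good to about 2 mm. A picture is of the moment at which its call begins.
- ticket.sign_off(): hands the job in, once; it reports no verdict.
The state is a dict: "time": time; "qpos": joint angles; "dq": joint speeds; "joint_torque": joint torques, N m; "ee_pos": TCP position; "tcp_rot": TCP orientation; "force": force on the tool from outside, world axes, zero at the start; "ft_torque": the same for the moment, N m; "gripper_width": finger opening in m.
Only numpy, scipy, OpenCV 4.12 (cv2) and the standard library are available. Lean on these libraries where they do the work, as an engineer would, in place of code of your own. Each camera call takes 0.05 s, during which the arm holds its last target.

TASK

Push the petri dish along the bench top, without lifting it, into the V-shaped notch of the low white scanner until it rests fully home against both sides of the notch. Then press the scanner's round key fully down and let go. Leave the dish seated and do not disturb the other things on the bench.

Things in the scene. Friction and masses are not known exactly. Their poses are not given: they have to be found in the camera images.
- dish: closed round glass petri dish with pale filling, 70 mm in diameter, 16 mm high, 40 to 75 g, lying flat and loose on the bench; origin at the centre of its underside. It starts in front of the notch, 95 to 140 mm from its seat along the notch's axis and up to 55 mm to either side of that axis, and stays where it is left.
- scanner: low white bench instrument fixed to the bench, 44 mm high, with a V-shaped notch that opens towards the robot. Origin on the bench top, at the point where the centre of a seated dish belongs. Its x axis points along the notch's middle line into the notch, y to the left of that, z up. It spans x -5 to 85 mm and y -128 to 66 mm; the bench before it is clear.
- seat (a point): where the centre of the seated dish's underside belongs (same point and axes as the scanner's), 35 mm (the dish's radius) from both notch walls. The upright walls reach down to the bench, stand at 40 degrees to the x axis on either side and meet at x = 54 mm; the notch's mouth is at x = -5 mm and 100 mm wide.
- key (a joint): the scanner's round key: 0 when up, 0.006 m fully down; a spring pushes it up again and about 4 N hold it fully down
- key_top (a point): centre of the top face of the round white key, 30 mm in diameter, in a grey collar on the scanner's top to the right of the notch (30 mm along the scanner's x, -92 mm along its y); it is pressed straight down
- tape_roll: roll of pale label tape lying flat, 62 mm across, 19 mm high, to the right of the dish near the scanner; bystander; origin at the centre of its underside
- weigh_bottle: small lidded glass weighing bottle, 39 mm in diameter, 65 mm high; bystander at the side; origin at the centre of its underside
- beaker: small glass beaker, 50 mm in diameter, 60 mm high; bystander at the side; origin at the centre of its underside
- stopper: grey tapered rubber stopper, 28 mm in diameter, 30 mm high, standing; bystander at the side; origin at the centre of its underside
- tube_stand_l: tall round test-tube rack full of glass tubes, fixed on the bench to the left of the work: 172 mm in diameter, 320 mm high; origin at the centre of its underside. Go round its front (robot) side, or above, on the way to the dish.
Things that resemble listed ones, but are neither listed nor needed, are in the scene too. What is shaped like the dish but green, orange or turquoise is not meant.

How it is judged:
By the outcome, as a careful person would: the job done as asked, in the order asked, and still so for the second after the job is handed in, with the robot touching nothing.
It also fails if it takes over 56 s, if anything falls off the work surface, if the arm or the gripper's body presses on something with over 40 N, if the wrist force passes 120 N, or if a joint passes its speed limit or range.

## Working session

There is one attempt and no reset: what is moved stays moved. The work goes in short steps, Python scripts to look and compute and a tool call to move; the robot and the scene stay as the last step left them, time stands still between calls to the robot, and variables do not carry over. Pictures are saved under pics/ and viewed, and the job is handed in when it is done.

Besides the shell and the picture viewer there is one more tool, called after ">>>" as name(argument=value, ...) on one line, values as JSON. play_rows: Moves the arm, as the interface text tells. Its arguments: {"type":"object","properties":{"commands":{"type":"array","items":{"type":"array","items":{"type":"array","items":{"type":"number"}}}},"newtons":{"type":"number"}},"required":["commands"]}

```bash
mkdir -p pics
python3 - <<'E'
from plant import robot,cams
import cv2,numpy as np
s=robot.observe();print({k:np.round(v,3).tolist() for k,v in s.items()})
for n in["scene","side","wrist"]:
    c=cams.get_image(n);cv2.imwrite(f"pics/{n}0.png",c["img"]);np.save(f"pics/{n}0.npy",c,allow_pickle=True)
    print(n,c["fov_y"],c["cx"],c["cy"],c["D"],np.round(c["extrinsics"],3).tolist())
E
```

```text
{'time': 0.0, 'qpos': [62.081, 24.451, 4.233, 92.051, -1.954, 63.645, -3.844], 'dq': [0.064, 0.036, -0.015, 0.071, -0.017, 0.02, 0.006], 'joint_torque': [-0.001, -93.581, 3.666, -45.42, -0.049, 0.02, 0.0], 'ee_pos': [0.223, -0.636, 0.205], 'tcp_rot': [[0.331, -0.001, 0.944], [-0.944, 0.001, 0.331], [-0.001, -1.0, -0.0]], 'force': [-0.89, -0.485, 0.452], 'ft_torque': [0.014, 0.038, 0.041], 'gripper_width': 0.094}
scene 57.61529037837071 314.6878689725481 243.47078338466997 [0.01153429 0.         0.         0.         0.        ] [[0.513, -0.545, 0.663, -0.35], [-0.858, -0.328, 0.395, -0.694], [0.002, -0.772, -0.636, 0.839], [0.0, 0.0, 0.0, 1.0]]
side 47.213968750125375 312.6109214348552 241.07614936120177 [-0.10143296  0.          0.          0.          0.        ] [[-0.495, -0.773, 0.398, -0.049], [-0.869, 0.435, -0.237, 0.102], [0.01, -0.463, -0.886, 1.228], [0.0, 0.0, 0.0, 1.0]]
wrist 67.16106069086199 317.8727801552508 239.16473088573215 [-0.03330248  0.          0.          0.          0.        ] [[0.331, -0.907, -0.26, 0.3], [-0.944, -0.318, -0.09, -0.609], [-0.001, 0.275, -0.961, 0.386], [0.0, 0.0, 0.0, 1.0]]
```

View pics/scene0.png

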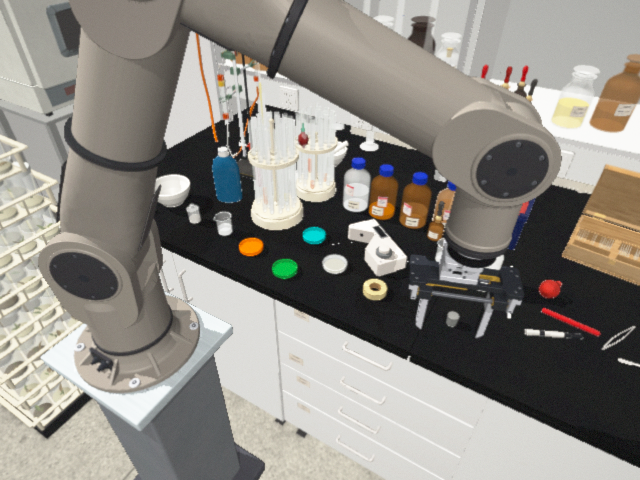

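View pics/side0.png

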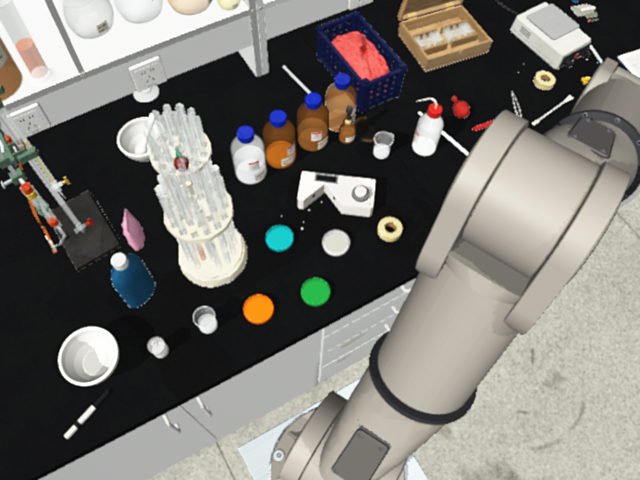

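View pics/wrist0.png

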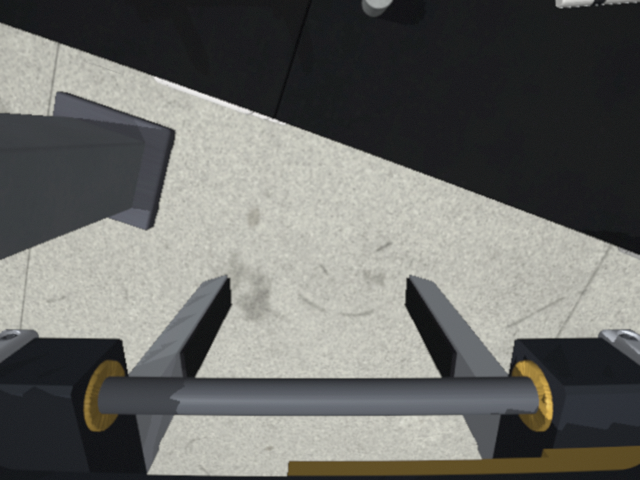

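The side view shows the dish at about (336,242), scanner at (337,193) with its key at (360,193), the tape at (390,229), and coloured decoys at (279,238), (259,308) and (315,292). The stopper is near the gripper in the scene view, at (452,319). Next I'll localise these.

```bash
cat > h.py <<'E'
import numpy as np,cv2
def K(c):
    f=240/np.tan(np.radians(c["fov_y"]/2));return np.array([[f,0,c["cx"]],[0,f,c["cy"]],[0,0,1]])
def ray(c,uv,z):
    p=cv2.undistortPoints(np.array(uv,float).reshape(-1,1,2),K(c),np.array(c["D"])).reshape(-1,2)
    E=np.array(c["extrinsics"]);d=np.c_[p,np.ones(len(p))]@E[:3,:3].T;o=E[:3,3]
    return o+d*((z-o[2])/d[:,2])[:,None]
def cloud(c):
    v,u=np.mgrid[:480,:640];z=c["z_map"].ravel()
    p=cv2.undistortPoints(np.c_[u.ravel(),v.ravel()].astype(float).reshape(-1,1,2),K(c),np.array(c["D"])).reshape(-1,2)
    E=np.array(c["extrinsics"]);P=(np.c_[p,np.ones(len(p))]*z[:,None])@E[:3,:3].T+E[:3,3]
    P[z==0]=np.nan;return P.reshape(480,640,3)
def load(n): return np.load(f"pics/{n}.npy",allow_pickle=True).item()
E
python3 - <<'E'
from h import *
for n,(x0,y0,x1,y1) in {"side0":(240,150,430,320),"scene0":(230,200,430,310)}.items():
    c=load(n);k=4 if n=="side0" else 4
    cv2.imwrite(f"pics/{n}z.png",cv2.resize(c["img"][y0:y1,x0:x1],None,fx=k,fy=k,interpolation=cv2.INTER_CUBIC))
    P=cloud(c)
    print(n)
    for uv in ([(336,242),(345,185),(310,185),(360,193),(382,222),(279,238),(315,291),(210,260),(206,315)] if n=="side0" else [(334,263),(384,265),(384,251),(370,235),(375,282),(452,313)]):
        print(uv,P[uv[1],uv[0]].round(3))
E
```

```text
side0
(336, 242) [ 0.464 -0.271  0.015]
(345, 185) [ 0.581 -0.366  0.047]
(310, 185) [ 0.627 -0.289  0.043]
(360, 193) [ 0.531 -0.379  0.067]
(382, 222) [ 0.455 -0.402  0.017]
(279, 238) [ 0.543 -0.153  0.015]
(315, 291) [ 0.377 -0.161  0.012]
(210, 260) [0.55  0.026 0.059]
(206, 315) [0.445 0.091 0.02 ]
scene0
(334, 263) [ 0.463 -0.273  0.015]
(384, 265) [ 0.507 -0.404  0.035]
(384, 251) [ 0.528 -0.392  0.064]
(370, 235) [ 0.61  -0.314  0.032]
(375, 282) [ 0.449 -0.406  0.019]
(452, 313) [ 0.438 -0.616  0.03 ]
```

View pics/side0z.png

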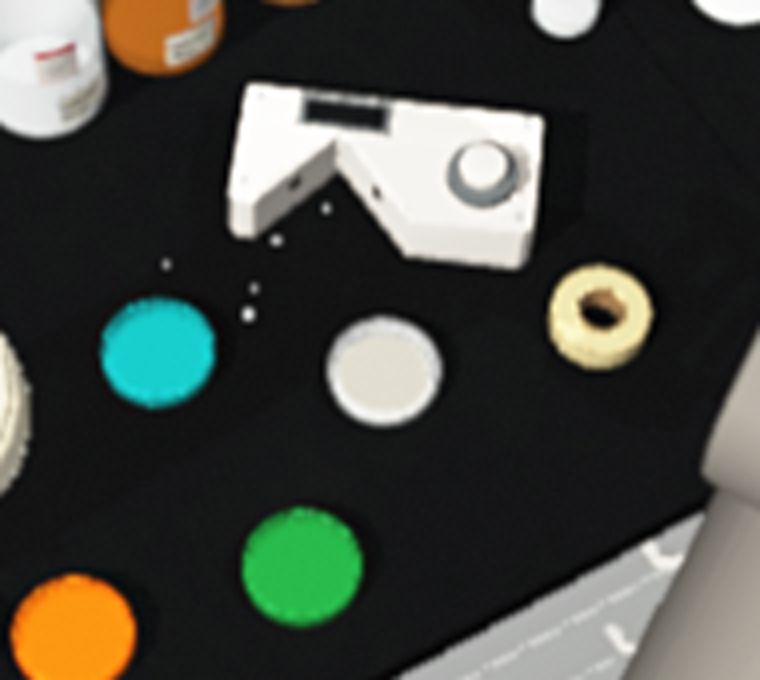

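View pics/scene0z.png

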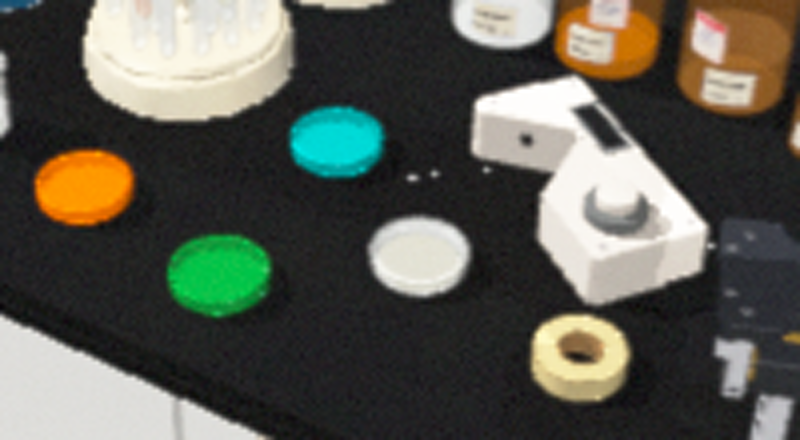

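Run:
```python
from h import *
c=load("side0");im=c["img"].astype(int)
# scanner-top corners by hand from the zoom (4x, offset 240,150; pixel centres)
z=np.array([(246,84),(544,118),(335,143),(405,219),(522,230),(231,203)],float)
uv=(z+.5)/4-.5+[240,150]
loc=np.array([(85,66),(85,-128),(54,0),(-5,-50),(-5,-128),(-5,66)],float)/1000
W=ray(c,uv,0.044);print(W.round(4))
def fit(L,W):
    a,b=L.mean(0),W.mean(0);U,S,V=np.linalg.svd((L-a).T@(W-b));R=V.T@np.diag([1,np.linalg.det(V.T@U.T)])@U.T
    return R,b-R@a
R,t=fit(loc,W[:,:2]);print("yaw",np.degrees(np.arctan2(R[1,0],R[0,0])),"seat",t,"res mm",(1000*(loc@R.T+t-W[:,:2])).round(1).tolist())
# depth-based outline
for n in("side0","scene0"):
    c=load(n);P=cloud(c);m=(P[...,2]>.036)&(P[...,2]<.052)&(np.abs(P[...,0]-.59)<.13)&(np.abs(P[...,1]+.33)<.13)&(c["img"].min(2)>120)
    k,l,st,ce=cv2.connectedComponentsWithStats(m.astype(np.uint8));i=1+st[1:,4].argmax()
    Q=P[l==i];r=cv2.minAreaRect((Q[:,:2]*1000).astype(np.float32));print(n,len(Q),r,np.median(Q[:,2]))
    # key top
    m=(P[...,2]>.054)&(np.abs(P[...,0]-.53)<.04)&(np.abs(P[...,1]+.385)<.04);print("key",P[m].mean(0),np.percentile(P[m][:,2],[10,50,90]),m.sum())
    # dish, tape
    for nm,x,y,h in(("dish",.465,-.272,.016),("tape",.455,-.405,.019)):
        m=((np.hypot(P[...,0]-x,P[...,1]-y)<.06)&(c["img"].max(2)>110)&(P[...,2]<.03)).astype(np.uint8)
        k,l,st,ce=cv2.connectedComponentsWithStats(m);i=1+st[1:,4].argmax()
        ct=max(cv2.findContours((l==i).astype(np.uint8),0,1)[0],key=len)
        X=ray(c,ct.reshape(-1,2),h)[:,:2];print(nm,len(ct),cv2.minEnclosingCircle((X*1000).astype(np.float32)),X.mean(0))
c=load("side0");print("specks",ray(c,[(318,202),(309,210),(303,222),(302,228),(281,216)],0).round(3).tolist())
```

```text
[[ 0.6767 -0.2908  0.044 ]
 [ 0.5591 -0.4465  0.044 ]
 [ 0.6085 -0.3183  0.044 ]
 [ 0.5375 -0.3281  0.044 ]
 [ 0.4945 -0.3883  0.044 ]
 [ 0.6016 -0.2382  0.044 ]]
yaw -36.464910769882025 seat [ 0.56884845 -0.29101161] res mm [[-0.2, 2.4], [2.1, 2.0], [3.8, -4.8], [-2.4, -0.1], [-5.7, -2.7], [2.5, 3.2]]
side0 1558 ((582.550048828125, -341.890625), (194.74179077148438, 96.96485900878906), 53.20856475830078) 0.04341820492574444
key [ 0.53438127 -0.38232251  0.06111036] [0.05482755 0.06126488 0.06739178] 190
dish 76 ((464.2281188964844, -269.20050048828125), 37.36347579956055) [ 0.4632386  -0.26960981]
tape 70 ((429.4975280761719, -406.48822021484375), 36.87205505371094) [ 0.42935386 -0.4068934 ]
scene0 978 ((582.54248046875, -343.66937255859375), (198.15428161621094, 92.24507141113281), 53.14406204223633) 0.04411527819693223
key [ 0.53381271 -0.38837296  0.06087337] [0.05533356 0.06021167 0.0669649 ] 146
dish 64 ((461.3765869140625, -274.9905090332031), 40.83316421508789) [ 0.46132172 -0.27559926]
tape 67 ((425.8066711425781, -411.9112243652344), 40.37320327758789) [ 0.42567184 -0.41449405]
specks [[0.595, -0.296, 0.0], [0.585, -0.263, 0.0], [0.562, -0.232, 0.0], [0.547, -0.221, 0.0], [0.605, -0.191, 0.0]]
```

Estimates so far:
- Scanner: seat at about (0.569, -0.293), yaw about -36.8°.
- Dish: about (0.465, -0.272), which is (-97, -47) mm in the scanner frame.

I'll go above a point behind the dish, turn the tool z along the scanner x, and set the fingers as a 50 mm fork.

>>> play_rows(commands=[[[100,-26,0,26,0],[100,-26,0,26,0],[100,-26,0,26,0],[100,-26,0,26,0],[100,-26,0,26,0],[100,-26,0,26,0],[100,-26,0,26,0],[100,-26,0,26,0],[100,-26,0,26,0],[53,0,0,0,0.14],[53,0,0,0,0.14],[53,0,0,0,0.14],[53,0,0,0,0.14],[53,0,0,0,0.14],[53,0,0,0,0.14],[53,0,0,0,0.14],[53,0,0,0,0]]], newtons=20)

```text
time: 1.85
ee_pos: [0.3698, -0.324, 0.2019]
tcp_rot: [[-0.628, -0.005, 0.778], [-0.778, 0.003, -0.628], [0.0, -1.0, -0.006]]
force: [-0.6, 0.8, -0.2]
gripper_width: 0.05
```

Run:
```python
from plant import robot,cams
from h import *
s=robot.observe();print({k:np.round(s[k],4).tolist() for k in("time","qpos","ee_pos","tcp_rot","gripper_width","force")})
c=cams.get_image("wrist");cv2.imwrite("pics/wrist1.png",c["img"]);np.save("pics/wrist1.npy",c,allow_pickle=True)
```

```text
{'time': 1.85, 'qpos': [34.4158, 7.6954, -0.7554, 114.9353, 0.0994, 57.6918, -95.2997], 'ee_pos': [0.3698, -0.324, 0.2019], 'tcp_rot': [[-0.6281, -0.0045, 0.7781], [-0.7781, 0.0034, -0.6281], [0.0002, -1.0, -0.0056]], 'gripper_width': 0.05, 'force': [-0.5728, 0.7727, -0.1747]}
```

View pics/wrist1.png

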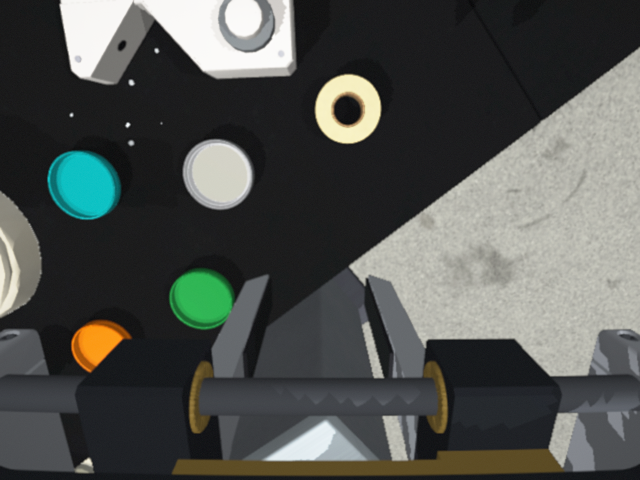

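The wrist view shows the dish at (218,174), the notch apex near (140,5), the key at (245,18), the tape at (348,108) and the green decoy at (202,298). I'll refine from this.

Run:
```python
from h import *
c=load("wrist1");im=c["img"]
g=im.min(2)
m=np.zeros_like(g);m[130:215,175:262]=(g[130:215,175:262]>90)
ct=max(cv2.findContours(m,0,1)[0],key=cv2.contourArea);X=ray(c,ct.reshape(-1,2),.012)[:,:2]*1000
print("dish",cv2.minEnclosingCircle(X.astype(np.float32)),cv2.fitEllipse(X.astype(np.float32)))
P=cloud(c)
print("dish top z",np.nanmedian(P[165:185,205:230,2]))
t=np.array([(139,8),(209,70),(294,70),(80,76)])   # rough
for u,v in [(245,15),(345,85),(202,298),(190,40)]: print((u,v),P[v,u].round(3))
m=np.zeros_like(g);m[0:100,55:300]=(g[0:100,55:300]>150)
cv2.imwrite("pics/wz.png",cv2.resize(im[0:220,40:300],None,fx=3,fy=2.7))
```

```text
dish ((466.6936340332031, -269.0818176269531), 35.82139205932617) ((466.6424560546875, -269.034912109375), (70.33146667480469, 70.7474594116211), 159.07151794433594)
dish top z 0.017951188394443984
(245, 15) [ 0.539 -0.386  0.067]
(345, 85) [ 0.452 -0.421  0.022]
(202, 298) [ 0.379 -0.165  0.019]
(190, 40) [ 0.561 -0.338  0.046]
```

View pics/wz.png

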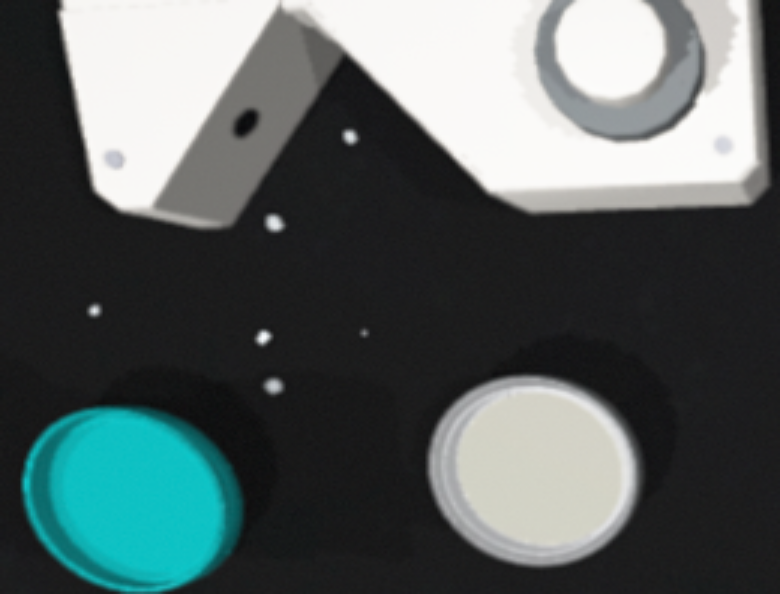

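>>> play_rows(commands=[[[53,-25,0,-4,-0.037],[53,-25,0,-4,0],[53,-25,0,-4,0],[53,-26,0,-4,0],[53,0,0,0,0],[53,0,40,0,0],[53,0,40,0,0],[53,0,40,0,0],[53,0,30,0,0],[53,0,15,0,0],[53,0,0,0,0],[53,0,0,0,0]]])

```text
time: 3.1
ee_pos: [0.4212, -0.2255, 0.0331]
tcp_rot: [[-0.547, -0.0, 0.837], [-0.837, 0.003, -0.547], [-0.002, -1.0, -0.002]]
force: [-0.1, 0.8, -0.6]
gripper_width: 0.0497
```

>>> play_rows(commands=[[[53,8,0,1,0.06],[53,0,0,0,0],[53,0,14,0,0],[53,0,9,0,0],[53,0,4,0,0],[53,0,0,0,0]]])

```text
time: 3.7
ee_pos: [0.4214, -0.2336, 0.0104]
tcp_rot: [[-0.589, 0.008, 0.808], [-0.808, -0.0, -0.589], [-0.004, -1.0, 0.006]]
force: [-0.3, -0.0, 0.8]
gripper_width: 0.0498
```

```bash
cat > st.py <<'E'
from plant import robot,cams
from h import *
import sys
S=np.array([569,-293.]);a=np.radians(-36.8);R=np.array([[np.cos(a),-np.sin(a)],[np.sin(a),np.cos(a)]])
s=robot.observe();print({k:np.round(s[k],4).tolist() for k in("time","ee_pos","force","gripper_width")},"yaw",np.degrees(np.arctan2(s["tcp_rot"][1][2],s["tcp_rot"][0][2])).round(2),"scanner-frame",((np.array(s["ee_pos"][:2])*1000-S)@R).round(1))
for n in sys.argv[2:]:
    c=cams.get_image(n);cv2.imwrite(f"pics/{n}{sys.argv[1]}.png",c["img"]);np.save(f"pics/{n}{sys.argv[1]}.npy",c,allow_pickle=True)
E
python3 st.py 2 wrist
```

```text
{'time': 3.7, 'ee_pos': [0.4214, -0.2336, 0.0104], 'force': [-0.28, -0.0024, 0.7568], 'gripper_width': 0.0498} yaw -36.11 scanner-frame [-153.8  -40.9]
```

View pics/wrist2.png

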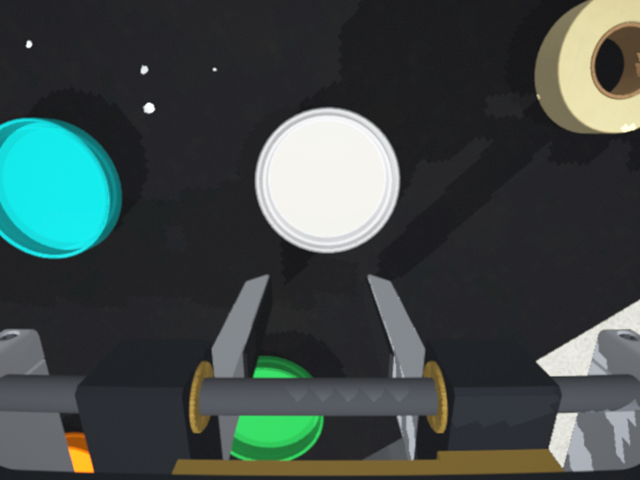

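The fork is centred behind the dish, which sits at (328,180). I'll push forward to contact, then diagonally towards the axis.

>>> play_rows(commands=[[[53,1,2,8,0.01],[53,1,2,8,0],[53,0,0,6,0],[53,0,0,4,0],[53,-3,0,6,0],[53,-4,0,7.5,0],[53,-4,0,7.5,0],[53,-4,0,7.5,0],[53,-4,0,7.5,0],[53,-4,0,7.5,0],[53,0,0,0,0]]])

```text
time: 4.85
ee_pos: [0.4977, -0.2607, 0.008]
tcp_rot: [[-0.597, 0.01, 0.802], [-0.802, -0.001, -0.597], [-0.005, -1.0, 0.008]]
force: [-0.2, 0.7, -0.7]
gripper_width: 0.0499
```

```bash
python3 st.py 3 wrist
```

```text
{'time': 4.85, 'ee_pos': [0.4977, -0.2607, 0.008], 'force': [-0.2176, 0.7435, -0.7186], 'gripper_width': 0.0499} yaw -36.66 scanner-frame [-76.4 -16.8]
```

View pics/wrist3.png

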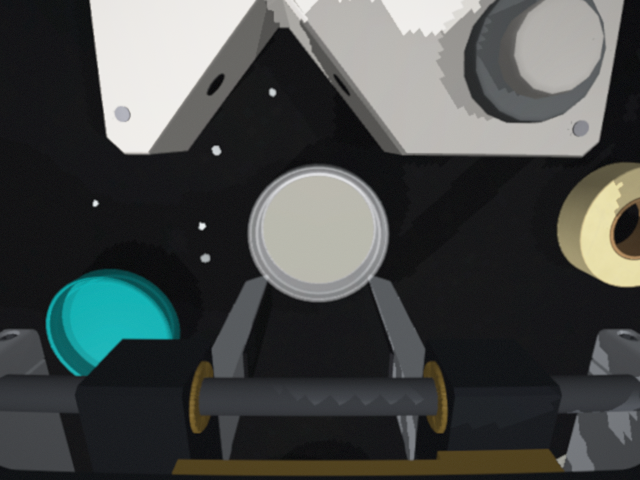

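```bash
cat > me.py <<'E'
from h import *
import sys
S=np.array([569,-293.]);a=np.radians(-36.8);R=np.array([[np.cos(a),-np.sin(a)],[np.sin(a),np.cos(a)]])
def fr(c,uv,z): return ((ray(c,uv,z)[:,:2]*1000-S)@R).round(1).tolist()
E
python3 - <<'E'
from me import *
c=load("wrist3")
print("apex floor",fr(c,[(285,28)],0),"mouth corners floor",fr(c,[(188,150),(388,152)],0),"dish",fr(c,[(318,233)],.012))
print("front edge bottom",fr(c,[(123,152),(582,156),(190,150),(404,153)],0))
print("specks",fr(c,[(272,92),(216,150),(201,226),(205,258)],0))
cv2.imwrite("pics/w3z.png",cv2.resize(c["img"][0:200,90:420],None,fx=2.4,fy=2.4))
E
```

```text
apex floor [[53.1, 0.2]] mouth corners floor [[-3.3, 51.2], [-4.3, -51.3]] dish [[-44.1, -15.7]]
front edge bottom [[-4.2, 85.4], [-5.3, -152.6], [-3.3, 50.2], [-4.7, -59.5]]
specks [[24.4, 7.2], [-3.4, 36.8], [-43.5, 47.8], [-61.7, 47.1]]
```

View pics/w3z.png

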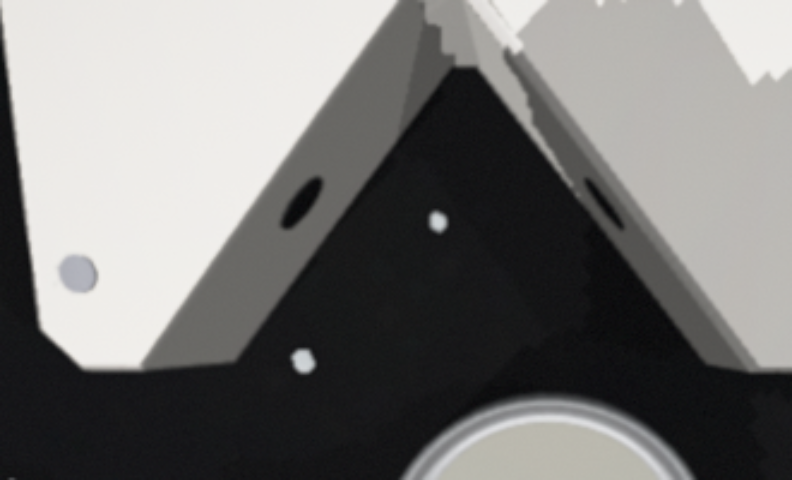

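The seat frame agrees with this view to about 1 mm, and the dish is at (-44, -16). I'll continue diagonally to the axis, then go straight.

>>> play_rows(commands=[[[53,-4,0,7,0],[53,-4,0,7,0],[53,-4,0,7,0],[53,-3,0,5,0],[53,-1,0,4,0],[53,0,0,0,0]]])

```text
time: 5.5
ee_pos: [0.5331, -0.266, 0.0081]
tcp_rot: [[-0.597, 0.009, 0.802], [-0.802, -0.001, -0.597], [-0.005, -1.0, 0.007]]
force: [0.4, 0.2, 0.1]
gripper_width: 0.0499
```

```bash
python3 st.py 4 wrist
```

```text
{'time': 5.5, 'ee_pos': [0.5331, -0.266, 0.0081], 'force': [0.3934, 0.1727, 0.0696], 'gripper_width': 0.0499} yaw -36.68 scanner-frame [-44.9   0.1]
```

View pics/wrist4.png

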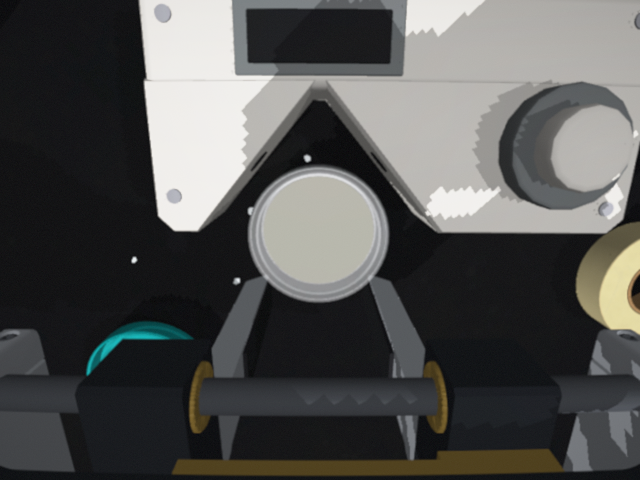

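The dish at (318,233) is aligned with the apex at (319,98), with about 12 mm to go. I'll creep in and watch the force.

>>> play_rows(commands=[[[53,0,0,3,0],[53,0,0,3,0],[53,0,0,3,0],[53,0,0,2,0],[53,0,0,1,0],[53,0,0,0,0]]])

```text
time: 6.15
ee_pos: [0.5424, -0.274, 0.0081]
tcp_rot: [[-0.598, 0.008, 0.802], [-0.802, -0.0, -0.598], [-0.004, -1.0, 0.006]]
force: [0.2, -0.3, -0.2]
gripper_width: 0.0499
```

```bash
python3 st.py 5 wrist
```

```text
{'time': 6.15, 'ee_pos': [0.5424, -0.274, 0.0081], 'force': [0.1746, -0.3276, -0.2001], 'gripper_width': 0.0499} yaw -36.71 scanner-frame [-32.7  -0.7]
```

View pics/wrist5.png

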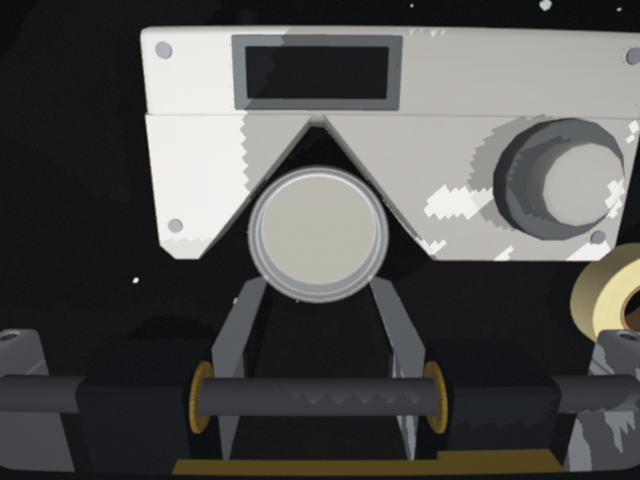

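Nearly there, with the walls looking about 1 mm away and no force yet. I'll creep on in 0.7 mm steps.

>>> play_rows(commands=[[[53,0,0,0.7,0],[53,0,0,0.7,0]]])

```text
time: 6.4
ee_pos: [0.5433, -0.2747, 0.0082]
tcp_rot: [[-0.598, 0.008, 0.802], [-0.802, -0.0, -0.598], [-0.004, -1.0, 0.006]]
force: [-0.1, 0.7, 0.6]
gripper_width: 0.0499
```

>>> play_rows(commands=[[[53,0,0,0.7,0],[53,0,0,0,0]]])

```text
time: 6.6
ee_pos: [0.5439, -0.2751, 0.0082]
tcp_rot: [[-0.598, 0.007, 0.802], [-0.802, -0.0, -0.598], [-0.004, -1.0, 0.006]]
force: [-0.3, 0.9, -0.1]
gripper_width: 0.0498
```

>>> play_rows(commands=[[[53,0,0,0.7,0],[53,0,0,0,0]]])

```text
time: 6.8
ee_pos: [0.5445, -0.2755, 0.0081]
tcp_rot: [[-0.598, 0.007, 0.802], [-0.802, -0.0, -0.598], [-0.004, -1.0, 0.006]]
force: [0.5, -0.0, 0.2]
gripper_width: 0.0498
```

>>> play_rows(commands=[[[53,0,0,0.8,0],[53,0,0,0,0]]])

```text
time: 7.0
ee_pos: [0.5449, -0.2757, 0.0081]
tcp_rot: [[-0.598, 0.007, 0.802], [-0.802, 0.0, -0.598], [-0.004, -1.0, 0.005]]
force: [-1.0, 0.7, 0.4]
gripper_width: 0.0499
```

>>> play_rows(commands=[[[53,0,0,0.8,0],[53,0,0,0,0]]])

```text
time: 7.2
ee_pos: [0.5452, -0.2758, 0.008]
tcp_rot: [[-0.598, 0.006, 0.802], [-0.802, 0.001, -0.598], [-0.004, -1.0, 0.004]]
force: [-2.1, 1.4, 0.9]
gripper_width: 0.0497
```

```bash
python3 st.py 6 wrist; python3 -c "
from me import *
c=load('wrist6');cv2.imwrite('pics/w6z.png',cv2.resize(c['img'][100:320,190:440],None,fx=2.7,fy=2.7,interpolation=cv2.INTER_CUBIC))"
```

```text
{'time': 7.2, 'ee_pos': [0.5452, -0.2758, 0.008], 'force': [-2.062, 1.3644, 0.9], 'gripper_width': 0.0497} yaw -36.69 scanner-frame [-29.4  -0.5]
```

View pics/w6z.png

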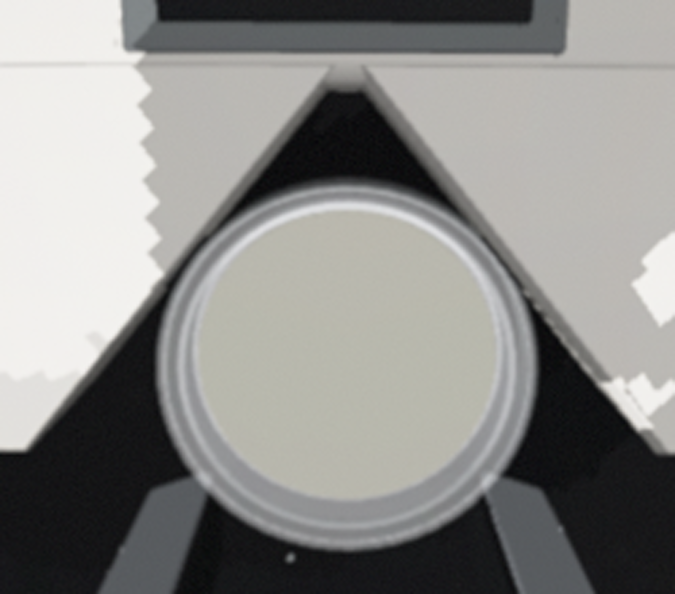

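Force is rising evenly along the axis, so there is contact. I'll push a little more to confirm it has stopped hard.

>>> play_rows(commands=[[[53,0,0,1,0],[53,0,0,1,0],[53,0,0,0,0]]])

```text
time: 7.55
ee_pos: [0.5455, -0.2759, 0.0078]
tcp_rot: [[-0.597, 0.003, 0.802], [-0.802, 0.002, -0.597], [-0.004, -1.0, 0.001]]
force: [-1.8, 1.8, 2.8]
gripper_width: 0.0498
```

>>> play_rows(commands=[[[53,0,0,1.5,0],[53,0,0,1.5,0],[53,0,0,1,0]]])

```text
time: 7.85
ee_pos: [0.5459, -0.2762, 0.0075]
tcp_rot: [[-0.597, -0.003, 0.802], [-0.802, 0.006, -0.597], [-0.003, -1.0, -0.006]]
force: [-7.2, 5.7, 9.2]
gripper_width: 0.0502
```

```bash
python3 st.py 7 wrist; python3 -c "
from me import *
c=load('wrist7');cv2.imwrite('pics/w7z.png',cv2.resize(c['img'][100:320,190:440],None,fx=2.7,fy=2.7,interpolation=cv2.INTER_CUBIC))"
```

```text
{'time': 7.85, 'ee_pos': [0.5459, -0.2762, 0.0075], 'force': [-7.2297, 5.6976, 9.2412], 'gripper_width': 0.0502} yaw -36.65 scanner-frame [-28.5  -0.4]
```

View pics/w7z.png

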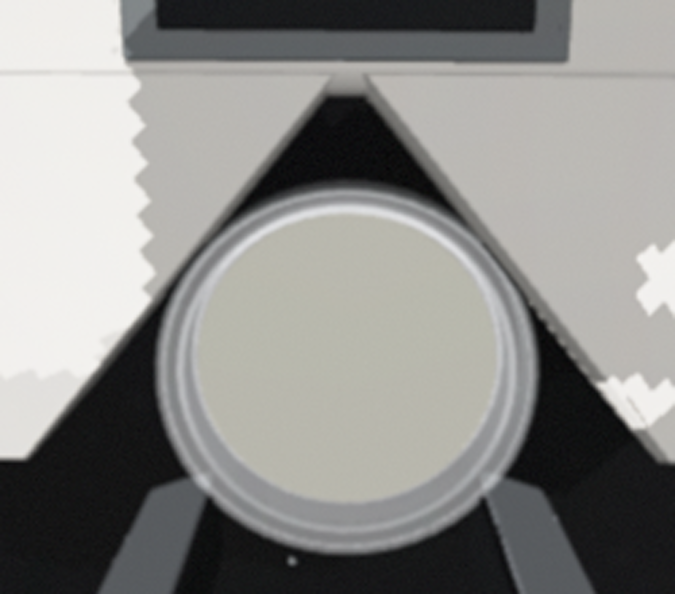

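It is hard against both walls, with 9 N along the axis and the lateral force near zero. I'll back straight off and look.

>>> play_rows(commands=[[[53,0,0,-2,0],[53,0,0,-3,0],[53,0,0,-8,0],[53,0,0,-15,0],[53,0,0,-15,0],[53,0,-20,0,0],[53,0,-35,0,0],[53,0,-35,0,0],[53,0,-35,0,0],[53,0,0,0,0]]])

```text
time: 8.9
ee_pos: [0.5081, -0.2493, 0.1362]
tcp_rot: [[-0.597, -0.002, 0.802], [-0.802, 0.004, -0.597], [-0.002, -1.0, -0.004]]
force: [0.5, -1.0, -0.3]
gripper_width: 0.0499
```

```bash
python3 st.py 8 wrist side scene
python3 - <<'E'
from me import *
c=load('side8');cv2.imwrite('pics/s8z.png',cv2.resize(c['img'][160:260,260:400],None,fx=5,fy=5,interpolation=cv2.INTER_CUBIC))
c=load('wrist8');P=cloud(c);m=P[...,2]
Q=((P[...,:2]*1000-S)@R)
k=(Q[...,0]>15)&(Q[...,0]<45)&(abs(Q[...,1]+92)<20)&(m>.061)
print("key top",Q[k].mean(0),np.percentile(m[k],[5,50,95]),P[k].mean(0),k.sum())
E
```

```text
{'time': 8.9, 'ee_pos': [0.5081, -0.2493, 0.1362], 'force': [0.5265, -1.0116, -0.3061], 'gripper_width': 0.0499} yaw -36.66 scanner-frame [-75.   -1.5]
key top [ 30.67961662 -89.31036829] [0.06465134 0.06737366 0.06864999] [ 0.54006711 -0.38289143  0.06713496] 1748
```

View pics/wrist8.png

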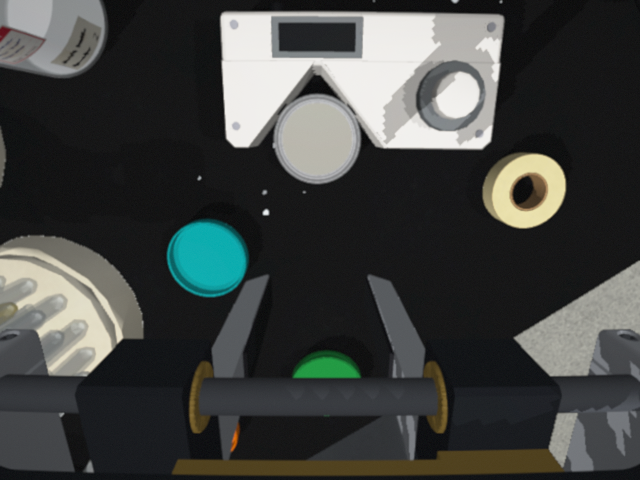

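View pics/s8z.png

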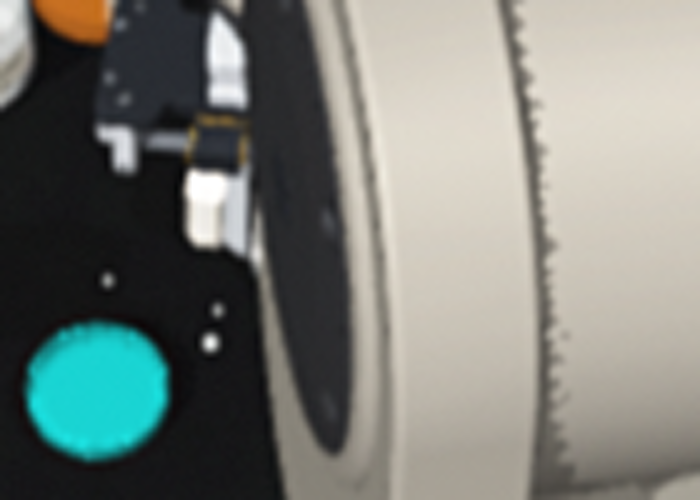

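The dish is seated at (317,139) in the notch, and the key is at (457,95), which is (30.5, -90.5) in the scanner frame with its top at z≈0.067. I'll close the fingers and go above the key.

>>> play_rows(commands=[[[0,15,0,17.5,0],[0,15,0,17.5,0],[0,15,0,17.5,0],[0,15,0,17.5,0],[0,15,0,17.5,0],[0,14,0,17.5,0],[0,0,0,0,0],[0,0,0,0,0]]])

```text
time: 9.85
ee_pos: [0.5323, -0.3831, 0.1166]
tcp_rot: [[-0.595, -0.023, 0.803], [-0.804, 0.014, -0.595], [0.002, -1.0, -0.027]]
force: [0.8, -0.0, 0.3]
gripper_width: 0.0001
```

```bash
python3 st.py 9 wrist
```

```text
{'time': 9.85, 'ee_pos': [0.5323, -0.3831, 0.1166], 'force': [0.7552, -0.0411, 0.3053], 'gripper_width': 0.0001} yaw -36.51 scanner-frame [ 24.6 -94.2]
```

View pics/wrist9.png

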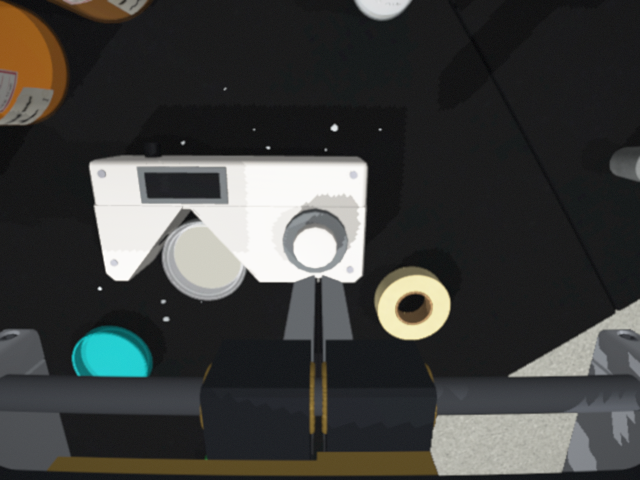

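Run:
```python
from me import *
c=load('wrist9');m=np.zeros((480,640),np.uint8)
hsv=c['img'].min(2);m[222:275,288:342]=hsv[222:275,288:342]>215
k,l,st,ce=cv2.connectedComponentsWithStats(m);i=1+st[1:,4].argmax();print(st[i],ce[i])
print("key",fr(c,[ce[i]],.067)); P=cloud(c);print(P[247,314])
```

```text
[ 294  228   42   40 1323] [314.42101285 247.54346183]
key [[31.3, -90.8]]
[ 0.54078422 -0.38490481  0.06920419]
```

>>> play_rows(commands=[[[0,-3,0,6,0],[0,0,15,0,0],[0,0,12,0,0],[0,0,8,0,0],[0,0,0,0,0]]])

```text
time: 10.4
ee_pos: [0.5381, -0.3803, 0.0769]
tcp_rot: [[-0.592, -0.025, 0.805], [-0.806, 0.016, -0.592], [0.002, -1.0, -0.029]]
force: [0.5, 0.4, -0.1]
gripper_width: 0.0005
```

```bash
python3 st.py 10 wrist
```

```text
{'time': 10.4, 'ee_pos': [0.5381, -0.3803, 0.0769], 'force': [0.4507, 0.4211, -0.0504], 'gripper_width': 0.0005} yaw -36.32 scanner-frame [ 27.5 -88.4]
```

View pics/wrist10.png

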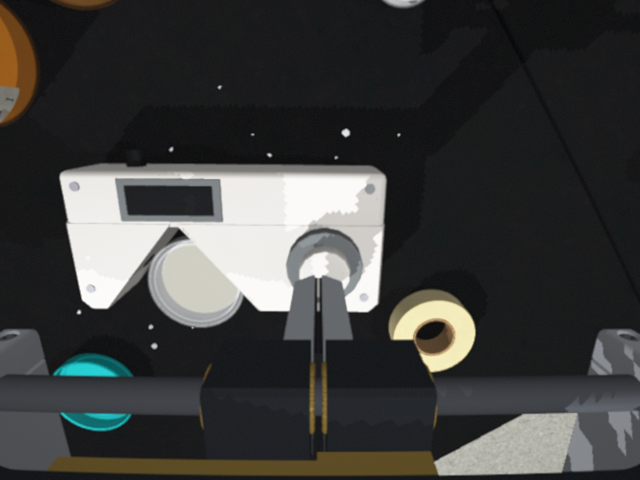

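The fingertips are over the key and need about +3 mm on tool x and z before pressing.

>>> play_rows(commands=[[[0,3,0,3,0],[0,0,4,0.5,0],[0,0,4,0,0],[0,0,0,0,0]]])

```text
time: 10.85
ee_pos: [0.5397, -0.3859, 0.0698]
tcp_rot: [[-0.593, -0.023, 0.805], [-0.805, 0.015, -0.592], [0.001, -1.0, -0.027]]
force: [0.4, -0.4, 0.5]
gripper_width: 0.0004
```

>>> play_rows(commands=[[[0,0,3,0,0],[0,0,3,0,0],[0,0,2,0,0]]])

```text
time: 11.15
ee_pos: [0.5398, -0.386, 0.062]
tcp_rot: [[-0.593, -0.022, 0.805], [-0.805, 0.014, -0.593], [0.001, -1.0, -0.026]]
force: [-0.3, 0.6, 3.3]
gripper_width: 0.0001
```

```bash
python3 st.py 11
```

```text
{'time': 11.15, 'ee_pos': [0.5398, -0.386, 0.062], 'force': [-0.3474, 0.6015, 3.3132], 'gripper_width': 0.0001} yaw -36.36 scanner-frame [ 32.4 -91.9]
```

>>> play_rows(commands=[[[0,0,2,0,0],[0,0,2,0,0],[0,0,0,0,0]]])

```text
time: 11.45
ee_pos: [0.54, -0.3861, 0.0605]
tcp_rot: [[-0.593, -0.021, 0.805], [-0.805, 0.014, -0.593], [0.001, -1.0, -0.025]]
force: [-2.6, 2.3, 4.0]
gripper_width: 0.0004
```

>>> play_rows(commands=[[[0,0,2.5,0,0],[0,0,2.5,0,0]]])

```text
time: 11.65
ee_pos: [0.5404, -0.3864, 0.0594]
tcp_rot: [[-0.593, -0.02, 0.805], [-0.805, 0.013, -0.593], [0.001, -1.0, -0.023]]
force: [-14.4, 9.7, 45.0]
gripper_width: 0.0007
```

There is a hard stop at z=0.0594 with the force jumping to 45 N, so the key is fully down. Releasing straight up.

>>> play_rows(commands=[[[0,0,-4,0,0],[0,0,-10,0,0],[0,0,-30,0,0],[0,0,-40,0,0],[0,0,-40,0,0],[0,0,-30,-20,0],[0,0,0,-30,0],[0,0,0,-30,0],[0,0,0,0,0],[0,0,0,0,0]]])

```text
time: 12.65
ee_pos: [0.4773, -0.3393, 0.2246]
tcp_rot: [[-0.593, -0.018, 0.805], [-0.805, 0.012, -0.593], [0.001, -1.0, -0.021]]
force: [0.7, -0.5, 0.3]
gripper_width: 0.0008
```

```bash
python3 st.py 12 wrist side scene
python3 - <<'E'
from me import *
c=load('wrist12');P=cloud(c);Q=((P[...,:2]*1000-S)@R)
k=(abs(Q[...,0]-30)<10)&(abs(Q[...,1]+91)<10);print("key z",np.percentile(P[k][:,2],[10,50,90]))
E
```

```text
{'time': 12.65, 'ee_pos': [0.4773, -0.3393, 0.2246], 'force': [0.6557, -0.4615, 0.3301], 'gripper_width': 0.0008} yaw -36.37 scanner-frame [-45.7 -92. ]
key z [0.06671857 0.06767908 0.06852931]
```

View pics/wrist12.png

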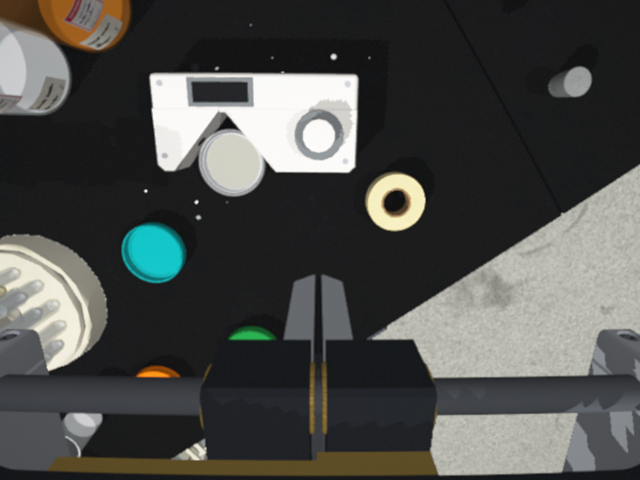

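View pics/scene12.png

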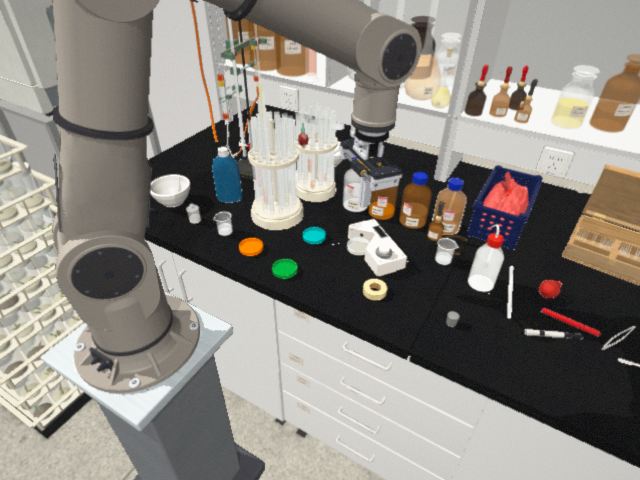

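The key is back up (0.0677) and the dish is at (232,162) in the notch. I'll check its seating numerically, correcting the frame against the scanner's own corners in the same picture.

Run:
```python
from me import *
c=load('wrist12');P=cloud(c);Q=(P[...,:2]*1000-S)@R
# scanner top rectangle from depth -> frame offset
for n in("wrist8","wrist12"):
    c=load(n);P=cloud(c)
    m=((np.abs(P[...,2]-.045)<.004)&(c['img'].min(2)>90)).astype(np.uint8)
    k,l,st,ce=cv2.connectedComponentsWithStats(m);i=1+st[1:,4].argmax()
    ct=max(cv2.findContours((l==i).astype(np.uint8),0,1)[0],key=len).reshape(-1,2)
    X=ray(c,ct,.044)[:,:2]*1000;r=cv2.minAreaRect(X.astype(np.float32))
    print(n,"scanner centre in frame (expect 40,-31)",((np.array(r[0])-S)@R).round(1),np.round(r[1],1),r[2])
    # dish filling: greyish-beige disc, below the scanner top
    Q=(P[...,:2]*1000-S)@R
    m=((P[...,2]<.028)&(P[...,2]>.006)&(np.hypot(Q[...,0],Q[...,1])<50)&(c['img'].max(2)>70)).astype(np.uint8)
    k,l,st,ce=cv2.connectedComponentsWithStats(m);i=1+st[1:,4].argmax()
    ct=max(cv2.findContours((l==i).astype(np.uint8),0,1)[0],key=len).reshape(-1,2)
    X=((ray(c,ct,.014)[:,:2]*1000-S)@R).astype(np.float32)
    print(" dish (bounding box)",X.min(0),X.max(0),"circle",cv2.minEnclosingCircle(X))
c=load("wrist12");cv2.imwrite('pics/w12z.png',cv2.resize(c['img'][60:210,140:370],None,fx=3.4,fy=3.4,interpolation=cv2.INTER_CUBIC))
```

```text
wrist8 scanner centre in frame (expect 40,-31) [ 41.2 -29.9] [194.2  89.5] 53.028743743896484
 dish (bounding box) [-33.565342 -49.644276] [50.8765   51.218967] circle ((0.6146732568740845, 0.7419974207878113), 50.541900634765625)
wrist12 scanner centre in frame (expect 40,-31) [ 41.3 -29.5] [194.1  89.8] 52.84035873413086
 dish (bounding box) [-33.029602 -34.369152] [49.953686 54.71207 ] circle ((4.940364837646484, 10.225305557250977), 45.01356887817383)
```

View pics/w12z.png

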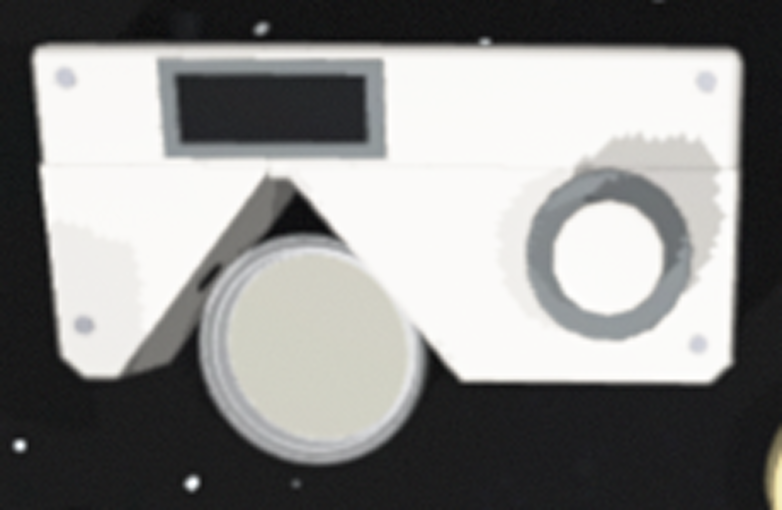

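The rear edge of the dish is at x≈-33.3. This camera's frame is offset by +1.2 mm, so that puts the centre within about 0.5 mm of home. With the hard stop showing no lateral force, that means both walls were in contact. The bystanders are where they were, and the robot is clear.

```bash
python3 -c "
from plant import ticket
print(ticket.sign_off())"
```

```text
the job is handed in; nothing more can be done
None
```

The dish is seated in the notch, and the key was pressed fully down and released. I handed the job in at about 12.8 s, with the arm clear of everything.

I slid the dish along the bench with the fingers set as a 50 mm fork. It went diagonally to the notch's axis and then straight in until it stopped hard. I backed off, closed the fingers, pressed the key and lifted away.

**Dish:** At the stop, the push along the axis was about 9 N with about 0.2 N sideways, which means both walls were holding it. In the last wrist pictures its rear edge puts the centre within about 0.5 mm of the seat, after correcting a 1.2 mm camera offset.

**Key:** It moved from z = 0.067 down to about 0.0595 m, where the force jumped to 45 N at the end of its travel. That was on the fingertips and higher than it needed to be. After release its top was back at 0.0677 m.

**Other things on the bench:** The scene and wrist pictures show no bystander or look-alike dish moved.

**Checks that failed or fell short:**
- An automatic circle fit of the seated dish failed because it picked up the notch walls, so I used the dish's rear and right edges instead.
- In the last picture the scanner's top hides the contact with the right wall, so that contact rests on the force balance and the dish's position.
- The side camera's view of the dish was blocked by the arm when I checked it after the push, and I did not look at its final picture.

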